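Clamp a steel bar in the cut-off fixture with its captive screw-knob

ROBOT

A 6-joint arm with a two-finger parallel gripper is mounted at the origin on a cart in front of the work surface, level with it; the furniture and walls round the work are solid. World frame = base frame: x ahead of the robot, y to its left, z up, the work surface at z = 0. Lengths are in mm, angles in rad, forces in N, time in s.
With the tool pointing down it reaches from about 350 to 775 mm from the base axis. Payload 7.3 kg.
Tool frame: the origin (TCP) lies at the very end of the fingers, on their centre line; the grasp point (between the pads) lies 19 mm behind it; x points along the fingers, z is the direction in which the jaws open and shut, and the axes are right-handed (so a half turn about x gives the same grasp; the last joint's range is limited). The gripper opens to 92 mm and grips with 3 to 60 N. Pads are 19 mm wide; open, the fingers measure 130 mm over their backs; the gripper's body (75 mm by 190 mm) begins 47 mm behind the grasp point.
Start: joints at [0.965, 0.342, 1.524, -0, 1.275, -0.146], TCP at [232.968, 470.501, 226.741] pointing down, gripper open.
Joint ranges: [-2.53, 2.53], [-0.77, 2.02], [0.04, 2.7], [-1, 4.14], [0.28, 2.66], [-3.11, 3.11]. Speed limits (rad/s): [2.57, 2.57, 3.14, 3.14, 3.14, 3.14].

INTERFACE

Orientations are given as [roll, pitch, yaw] about the fixed x, y, z axes, in that order (R = Rz(yaw) Ry(pitch) Rx(roll)).
In Python, from plant import * gives the robot as it stands.
- The arm moves only by the tool carry_out, never from a script. Its argument "rows" is a list of rows, each a list of 4 numbers: the shift along the world's x, y, z in mm, then the turn about the world's z in degrees. In form: [[x, y, z, twist], ...]. A call has 1 to 20 rows; each row is the pose to reach, as a shift and turn from the pose measured when the call began; what a row does not reach only later rows make up. A row lasts 1/12 s, in which the tool goes at most 41.7 mm and 7.16 degrees, less where a joint would pass 70% of its speed; a pose out of reach is approached as far as the arm can. A call with a gripper value outside its range is refused whole. "hand" is the finger opening in mm, from 0 to 91.8, set as the call begins (left out, the last holds). The fingers move at their own pace and stop on an object; the grip force is fixed at half the most. Time passes only in rows, so rows that repeat a pose let the fingers close. It gives the time, the measured TCP pose, the force and the opening at its end, in the units of the state.
- get_obs(): the state, without advancing time (a new reading comes with each control period).
- capture(name): name is "scene" or "top" or "wrist"; returns the picture (480x640x3 uint8, red, green, blue); there is no depth.
- camera_info(name): a dict with "camera_matrix" (3x3 intrinsics, pixels), "pose" (4x4, takes a point from camera to world coordinates); the wrist camera has in their place "mount" (4x4, takes a point from camera to tool coordinates, whose origin is the TCP and whose axes are the tool frame's). Camera axes: x right, y down, z forward; pixel columns grow to the right and rows downward; lengths in mm; the calibration is good to about 2 mm. A picture is of the moment at which its call begins: read the wrist's pose just before it. camera_info takes no time and is no camera call.
- close_job(): hands the job in, once; it reports no verdict.
The state is a dict: "time": time; "joint_positions": joint angles; "dq": joint speeds; "tau": joint torques, N m; "tool_pos": TCP position; "tcp_rot": TCP orientation; "contact_force": force on the tool from outside, world axes, zero at the start; "moment": the same for the moment, N m; "grip_width": finger opening in mm.
Only numpy, scipy, OpenCV 4.12 (cv2) and the standard library are available. Lean on these libraries where they do the work, as an engineer would, in place of code of your own. Each camera call takes 0.05 s, during which the arm holds its last target. There are 200 camera calls.

TASK

Get the steel bar ready for sectioning: lay it in the two V saddles of the fixture with its bare end right up against the stop plate, then swing the clamp strap fully over it. Start the captive knob by pushing it down against its spring and turning it clockwise until it is home, so that the strap holds the bar. Leave the other things on the desk where they are.

Things in the scene. Friction and masses are not known exactly. Their poses are not given: they have to be found in the camera images.
- fixture: Fixed grey cut-off fixture: base plate 172 mm (x) by 152 mm (y from -85 to +67), 12 mm thick; origin under it on the desk, x away from the robot towards the guide post, y along the bar's place, z up. Boss (33 mm across, top 40 mm up) at x = -68, y = 0; guide post (18 mm across, 95 mm tall) at x = +68, y = 0.
- bar_seat (a point): Where the middle of the bar (bar_mid) belongs when its bare end touches the stop: x = 0, y = -4, 42 mm up; axes as the fixture's. The two steel saddles (90 degree V with a mouth 28 mm wide; 50 mm along x, 20 mm along y, 40.5 mm tall) stand at fixture y = -40 and +40: 60 mm free between them for the fingers.
- stop_face (a point): Point on the stop plate (44 mm wide, 57 mm tall, facing fixture +y) that the centre of the bar's bare end touches: 71 mm from bar_seat along the fixture's -y
- boss_mouth (a point): Centre of the top of the threaded boss that the knob's stud enters, 40 mm up; straight below knob_top when the strap is closed
- bar: Loose ground steel bar, round, diameter 17.6 mm, 142 mm long, 0.13 to 0.27 kg, lying on the desk; origin under its middle, x along the bar towards the bare steel end; the other end has an 18 mm white plastic cap. Its axis lies 7.8 mm above the origin. It balances 9 mm from the middle towards the bare end: grasp it across its diameter there or a little nearer the middle, firmly.
- bar_mid (a point): Middle of the bar on its axis; x along the bar towards the bare end
- bar_bare_end (a point): Centre of the bar's bare end face
- strap (a joint): Swing of the aluminium clamp strap about the guide post, rad: 0 = closed across the bar, at a positive stop, knob over the boss; grows clockwise seen from above, towards fixture +y, to 1.6. Starts open at 1.2 to 1.5; stays where it is left (0.04 Nm friction). Strap 28 mm wide, 136 mm from post to knob, underside 60, top 72, nylon pad under its middle 55.5 mm above the desk
- strap_pivot (a point): On the strap's upright turning axis, level with the strap's top
- strap_lift (a joint): How far the strap is pressed down along the guide post, m: a weak spring (2 to 4 N) holds it up at 0; its pad meets a seated bar at about 0.005; limit 0.0075
- knob_top (a point): Centre of the top of the round black ribbed knob (42 mm across, 30 mm tall) in the end of the strap, 112 mm above the desk when free (carry the bar clear over it); the stud beneath it then ends 2.5 mm above the boss. Grasp it across its diameter from above, at any yaw, finger tips at most 28 mm below its top
- screw_push (a joint): How far the knob is pushed down in the strap, m: sprung up to 0, 1400 N/m with 2 N preload, limit 0.0095. Push it to 0.006 to 0.008 (about 10 to 13 N; with the strap's own 0.005 that is 11 to 13 mm of knob travel) and hold it there while turning, then the thread catches; once home the thread holds it at about 0.005
- knob (a joint): Turn of the knob in the strap, rad, growing clockwise seen from above, limits -0.25 and 1.45, 0.1 Nm. The stud's lugs enter the boss only at -0.2 to 0.2, where it starts: keep it there while swinging the strap (a gripper holding it must turn with the strap). Pushed down and turned clockwise it catches and is drawn down, home at 1.25 to 1.45; turned without the push it does not catch
- slide_box: Bystander: grey plastic slide box 35x83x30 mm on the desk's front edge; leave it
- pen: Bystander: white pen with a red cap, 135 mm long, on the desk's front edge; leave it
- hex_key: Bystander: hexagon key, 31x88x5 mm, lying behind the bar; leave it
- loupe: Bystander: folding loupe, 35x28x12 mm, lying behind the bar near the hexagon key; leave it

How it is judged:
By the outcome, as a careful person would: the job done as asked, in the order asked, and still so for the second after the job is handed in, with the robot touching nothing.
It also fails if it takes over 50 s, if anything falls off the work surface, if the arm or the gripper's body presses on something with over 40 N, if the wrist force passes 120 N, or if a joint passes its speed limit or range.

## Working session

There is one attempt and no reset: what is moved stays moved. The work goes in short steps, Python scripts to look and compute and a tool call to move; the robot and the scene stay as the last step left them, time stands still between calls to the robot, and variables do not carry over. Pictures are saved under pics/ and viewed, about 8 in all and at most 12, crops included, and the job is handed in when it is done.

Besides the shell and the picture viewer there is one more tool, called as a command line: name --pt "numbers of a row" for each row, then --argument value for the rest. carry_out: Moves the arm, as the interface text tells. Its arguments: {"type":"object","properties":{"rows":{"type":"array"},"hand":{"type":"number"}},"required":["rows"]}

```bash
mkdir -p pics; python3 - <<'E'
from plant import *
import cv2
o=get_obs();print({k:np.round(v,3).tolist() if hasattr(v,'__len__') else v for k,v in o.items()} if 'np' in globals() else o)
for n in("top","scene"):
    i=camera_info(n);print(n,i)
    cv2.imwrite(f"pics/{n}0.png",cv2.cvtColor(capture(n),cv2.COLOR_RGB2BGR))
print(camera_info("wrist"))
E
```

```text
{'time': 0.0, 'joint_positions': array([ 9.64993070e-01,  3.42722925e-01,  1.52502810e+00, -4.75069941e-05,
        1.27537662e+00, -1.45964625e-01]), 'dq': array([-0.00069099,  0.0003944 , -0.00039496,  0.00199948, -0.000869  ,
        0.00031637]), 'tau': array([ 1.10000976e-03, -4.31248963e+01, -2.44220209e+01,  7.19032134e-02,
        5.61976992e-02, -1.76729714e-04]), 'tool_pos': array([232.73856288, 470.13785778, 226.04098319]), 'tcp_rot': array([ 3.02521412,  1.56926066, -2.14699962]), 'contact_force': array([-0.31609069,  0.42177707,  0.58718006]), 'moment': array([-0.06094213, -0.01390145,  0.08105863]), 'grip_width': 91.98478103715522}
top {'camera_matrix': array([[559.30948141,   0.        , 319.90417094],
       [  0.        , 559.30948141, 238.68143674],
       [  0.        ,   0.        ,   1.        ]]), 'pose': array([[-2.55951136e-02, -9.95550025e-01,  9.06919903e-02,
         3.93611709e+02],
       [-9.99577188e-01,  2.42351103e-02, -1.60656640e-02,
        -1.39692880e+02],
       [ 1.37962418e-02, -9.10648471e-02, -9.95749395e-01,
         1.01640936e+03],
      
[... 433 characters left out ...]
02],
       [-3.55861062e-03, -7.93578912e-01, -6.08456939e-01,
         5.94209827e+02],
       [ 0.00000000e+00,  0.00000000e+00,  0.00000000e+00,
         1.00000000e+00]])}
{'camera_matrix': array([[404.70003946,   0.        , 319.01378583],
       [  0.        , 404.70003946, 242.86550495],
       [  0.        ,   0.        ,   1.        ]]), 'mount': array([[-5.17516361e-04, -2.73281218e-01,  9.61934046e-01,
        -1.58478320e+02],
       [-9.00681347e-04, -9.61933657e-01, -2.73281592e-01,
         7.43617025e+01],
       [ 9.99999460e-01, -1.00782375e-03,  2.51677110e-04,
        -2.48166534e-01],
       [ 0.00000000e+00,  0.00000000e+00,  0.00000000e+00,
         1.00000000e+00]])}
```

View pics/top0.png

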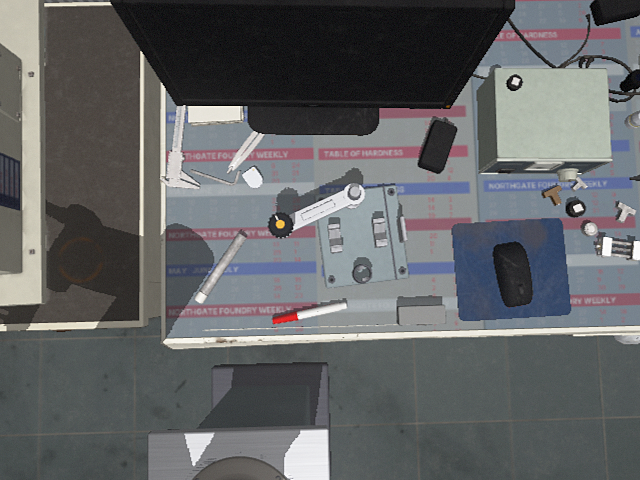

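View pics/scene0.png

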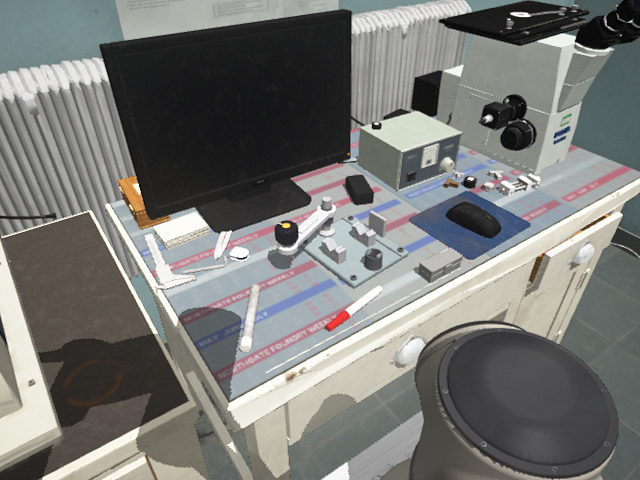

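The top view shows the bar at about (241,233)–(200,300), the knob at (281,224), the post at (353,192), the boss at (363,270), and the stop plate at (402,228), on the world −y side. I'll enlarge that area.

```bash
python3 - <<'E'
import cv2
a=cv2.imread("pics/top0.png")[165:315,180:440]
cv2.imwrite("pics/crop0.png",cv2.resize(a,None,fx=3,fy=3,interpolation=cv2.INTER_CUBIC))
E
cat > h.py <<'E'
from plant import *
import numpy as np, cv2
from scipy.spatial.transform import Rotation as R
def ray(K,T,u,v,z):
    d=T[:3,:3]@np.linalg.solve(K,[u,v,1]); o=T[:3,3]
    return o+d*(z-o[2])/d[2]
def proj(K,T,p):
    c=T[:3,:3].T@(np.asarray(p,float)-T[:3,3]); q=K@c; return q[:2]/q[2]
def cam(n,obs=None):
    i=camera_info(n); K=i["camera_matrix"]
    if n!="wrist": return K,i["pose"]
    o=obs or get_obs(); T=np.eye(4); T[:3,:3]=R.from_euler('xyz',o["tcp_rot"]).as_matrix(); T[:3,3]=o["tool_pos"]
    return K,T@i["mount"]
def st():
    o=get_obs(); M=R.from_euler('xyz',o["tcp_rot"]).as_matrix()
    print("t",round(o["time"],2),"p",np.round(o["tool_pos"],1),"jaw yaw",round(np.degrees(np.arctan2(M[1,2],M[0,2])),2),"down",np.round(M[:,0],3),
     "F",np.round(o["contact_force"],1),"M",np.round(o["moment"],2),"w",round(o["grip_width"],1),"q",np.round(o["joint_positions"],2))
    return o
E
```

```text
(no output)
```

View pics/crop0.png

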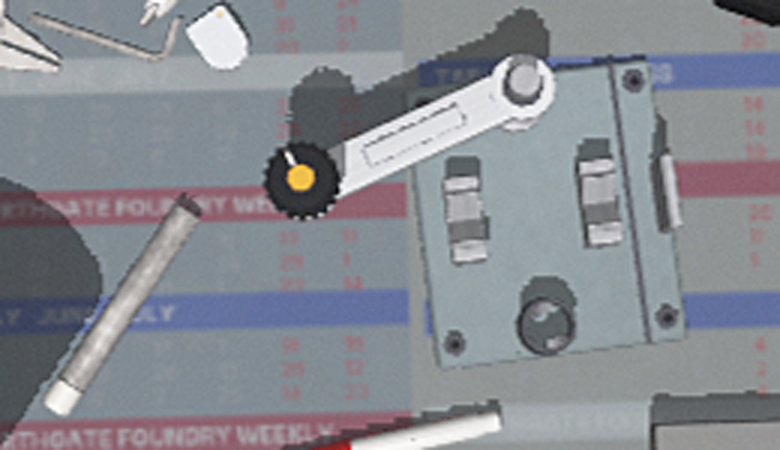

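Enlarged crop: bare (dark) end at (188,205), white cap end at (58,400). Knob top is at (301,178), post top at (526,80) and boss top at (547,322). The plate corners are at (407,90), (645,57), (685,338) and (440,367).

```bash
cat > m.py <<'E'
from h import *
K,T=cam("top")
def P(u,v,z): return ray(K,T,u/3+180-.33,v/3+165-.33,z)[:2]
b1=P(188,205,8.5);b2=P(58,400,8.5)
print("bar",b1,b2,np.linalg.norm(b1-b2),(b1+b2)/2,"yaw",np.degrees(np.arctan2(*(b1-b2)[::-1])))
k=P(301,178,112);post=P(526,80,95);boss=P(547,322,40)
print("knob",k,"post",post,"boss",boss,"post-boss",np.linalg.norm(post-boss),"post-knob",np.linalg.norm(k-post))
cs=[P(*c,12) for c in((407,90),(645,57),(685,338),(440,367))]
loc=np.array([[86,67],[86,-85],[-86,-85],[-86,67]],float)
print("sides",[np.linalg.norm(cs[i]-cs[(i+1)%4]) for i in range(4)])
src=np.vstack([loc,[[68,0],[-68,0]]]);dst=np.vstack([cs,[post],[boss]])
s0,d0=src.mean(0),dst.mean(0);U,S,Vt=np.linalg.svd((src-s0).T@(dst-d0));Rm=(U@Vt).T
t=d0-Rm@s0;yaw=np.degrees(np.arctan2(Rm[1,0],Rm[0,0]))
print("fixture",t,"yaw",yaw,"det",np.linalg.det(Rm),"resid",np.round(src@Rm.T+t-dst,1).tolist())
d=k-post;a=np.degrees(np.arctan2(d[1],d[0]));print("strap angle",np.radians(yaw+180-a))
print("seat",Rm@[0,-4]+t,"y axis",Rm[:,1])
E
python3 m.py
```

```text
bar [499.12965925 -16.00795079] [384.25006335  62.78480281] 139.30405440455428 [441.6898613   23.38842601] yaw -34.44515397993688
knob [501.52520565 -90.02429497] post [ 555.42030177 -215.15202651] boss [ 422.36667239 -227.42094623] post-boss 133.6180926471368 post-knob 136.24107525286274
sides [np.float64(146.08989841990103), np.float64(171.80955968494595), np.float64(147.7487771849539), np.float64(168.25668267378774)]
fixture [ 488.63069576 -221.44484755] yaw 5.66580880821501 det 0.9999999999999999 resid [[2.1, 3.4], [0.1, -2.8], [-0.1, -2.2], [-1.6, 1.9], [0.9, 0.4], [-1.4, -0.7]]
strap angle 1.2629772629685339
seat [ 489.02559949 -225.4253062 ] y axis [-0.09872593  0.99511466]
```

```bash
python3 -c "
from h import *
st()"
```

```text
t 0.1 p [232.8 470.2 226.1] jaw yaw 63.65 down [-0.001 -0.001 -1.   ] F [-0.3  0.1  0.5] M [ 0.06  0.03 -0.03] w 92.1 q [ 0.96  0.34  1.52 -0.    1.28 -0.15]
```

carry_out --pt "10 -20 0 0" --pt "28 -60 -2 -1" --pt "45 -95 -5 -2" --pt "62 -130 -8 -3" --pt "79 -165 -10 -4" --pt "96 -200 -12 -5" --pt "113 -236 -14 -5" --pt "130 -272 -16 -6" --pt "147 -308 -18 -6" --pt "164 -344 -20 -7" --pt "181 -380 -22 -7" --pt "196 -412 -24 -8" --pt "207 -435 -26 -8" --pt "214 -450 -26 -8" --pt "214 -450 -26 -8" --pt "214 -450 -26 -8" --hand 60

```text
time: 1.43
tool_pos: [446.5, 19.8, 199.7]
tcp_rot: [2.436, 1.569, -2.878]
contact_force: [-0.4, 0.2, 0.0]
grip_width: 60.2
```

```bash
python3 - <<'E'
from h import *
import pickle
o=st(); im=capture("wrist"); pickle.dump(cam("wrist",o),open("w1.pkl","wb"))
cv2.imwrite("pics/w1.png",cv2.cvtColor(im,cv2.COLOR_RGB2BGR))
E
```

```text
t 1.43 p [446.5  19.8 199.7] jaw yaw 55.53 down [-0.002 -0.001 -1.   ] F [-0.4  0.2  0. ] M [-0.02 -0.   -0.02] w 60.2 q [-0.13  0.23  1.77 -0.    1.15 -1.1 ]
```

View pics/w1.png

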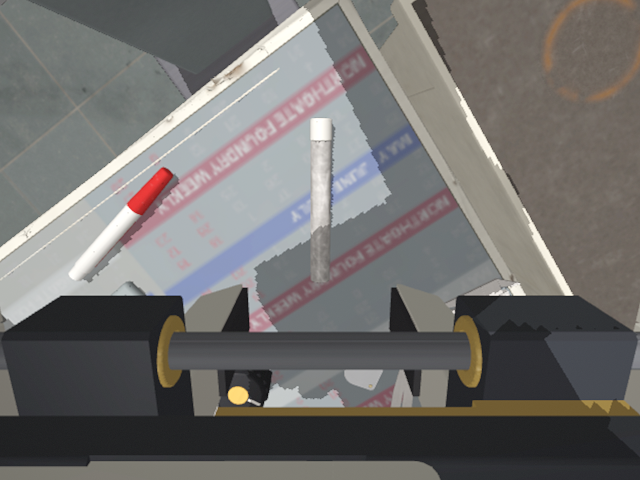

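The wrist view shows the bar upright in the picture: cap end at (321,118), bare end at about (320,281), knob at (238,395).

```bash
python3 - <<'E'
from h import *
import pickle
K,T=pickle.load(open("w1.pkl","rb"))
c=ray(K,T,321,118,8.5)[:2];b=ray(K,T,319.7,281.5,8.5)[:2];d=b-c
print(c,b,np.linalg.norm(d),"mid",(b+c)/2,"yaw",np.degrees(np.arctan2(d[1],d[0])),"knob",ray(K,T,238,395,112))
u=d/np.linalg.norm(d);print("cap+77",c+u*77,"bare-65",b-u*65)
E
```

```text
[379.17412573  67.41317525] [497.45458105 -15.15229457] 144.24743642821846 mid [438.31435339  26.13044034] yaw -34.91690127779723 knob [502.25028382 -88.65497819 112.        ]
cap+77 [442.31282188  23.33931624] bare-65 [444.1556817   22.05291109]
```

Both views agree. I'll lower onto the bar 6 mm to the bare side of its middle.

carry_out --pt "-1 1 -10 0" --pt "-1.5 1.5 -25 0" --pt "-1.5 1.5 -45 0" --pt "-1.5 1.5 -65 0" --pt "-1.5 1.5 -85 0" --pt "-1.5 1.5 -105 0" --pt "-1.5 1.5 -125 0" --pt "-1.5 1.5 -143 0" --pt "-1.5 1.5 -158 0" --pt "-1.5 1.5 -170 0" --pt "-1.5 1.5 -180 0" --pt "-1.5 1.5 -187 0" --pt "-1.5 1.5 -192 0" --pt "-1.5 1.5 -195 0" --pt "-1.5 1.5 -197 0" --pt "-1.5 1.5 -197 0" --pt "-1.5 1.5 -197 0"

```text
time: 2.9
tool_pos: [444.9, 22.1, 3.1]
tcp_rot: [2.521, 1.569, -2.792]
contact_force: [-0.2, -0.5, -0.1]
grip_width: 60.0
```

carry_out --pt "0 0 0 0" --pt "0 0 0 0" --pt "0 0 0 0" --pt "0 0 0 0" --pt "0 0 0 0" --pt "0 0 0 0" --pt "0 0 0 0" --pt "0 0 0 0" --pt "0 0 2 0" --pt "0 0 6 0" --pt "0 0 15 0" --pt "0 0 30 0" --pt "0 0 50 0" --pt "0 0 75 0" --pt "0 0 100 0" --pt "0 0 125 0" --pt "0 0 150 0" --pt "0 0 168 0" --pt "0 0 178 0" --pt "0 0 178 0" --hand 8

```text
time: 4.57
tool_pos: [446.0, 22.0, 184.0]
tcp_rot: [-1.259, 1.567, -0.288]
contact_force: [0.7, 0.6, -3.0]
grip_width: 16.9
```

```bash
python3 - <<'E'
from h import *
import pickle
o=st(); im=capture("wrist"); pickle.dump(cam("wrist",o),open("w2.pkl","wb"))
cv2.imwrite("pics/w2.png",cv2.cvtColor(im,cv2.COLOR_RGB2BGR))
E
```

```text
t 4.57 p [446.  22. 184.] jaw yaw 55.62 down [ 0.004 -0.001 -1.   ] F [ 0.7  0.6 -3. ] M [-0.03 -0.02  0.03] w 16.9 q [-0.12  0.24  1.8  -0.    1.1  -1.09]
```

View pics/w2.png

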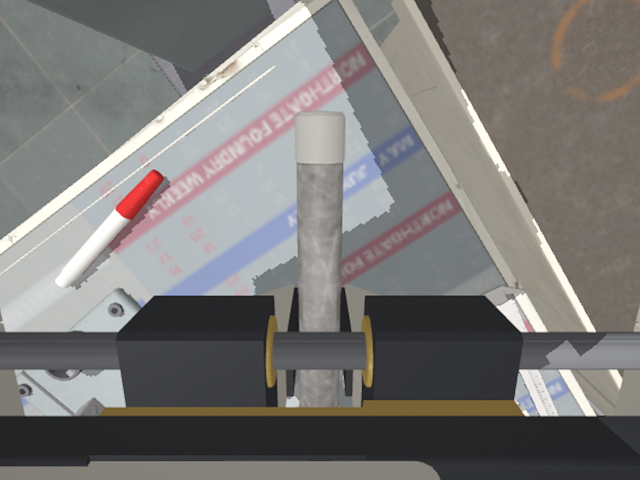

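The bar is held level and straight, with its cap end at about row 113 and column 320. I'll compute the grip offset and the move to the fixture.

```bash
python3 - <<'E'
from h import *
import pickle
K,T=pickle.load(open("w2.pkl","rb"))
tcp=np.array([446,22]);ax=np.array([np.cos(np.radians(-34.4)),np.sin(np.radians(-34.4))])
for h in (6,14):
  for v in(112,115):
    p=ray(K,T,320,v,184+h)[:2]-tcp;print(h,v,"along",p@ax,"across",p@[-ax[1],ax[0]])
for v in (180,250):
  p=ray(K,T,{180:320,250:320}[v],v,190)[:2]-tcp;print(v,p@ax,p@[-ax[1],ax[0]])
E
```

```text
6 112 along -79.81854012065618 across 0.07769895285917984
6 115 along -78.79386537507422 across 0.0778984305776824
14 112 along -79.56100561230691 across 0.04493675238050314
14 115 along -78.59018125463317 across 0.04512574681875974
180 -55.56364588272464 0.08242075456863965
250 -28.12934438539281 0.08776150478737152
```

carry_out --pt "2 -8 0 -2" --pt "5 -28 0 -6" --pt "9 -52 0 -11" --pt "14 -78 0 -16" --pt "19 -105 0 -21" --pt "24 -132 0 -27" --pt "28 -160 0 -32" --pt "33 -187 0 -38" --pt "37 -211 0 -43" --pt "40 -229 0 -47" --pt "42 -240 0 -49" --pt "43 -245 0 -50" --pt "43 -245 0 -50" --pt "43 -245 0 -50"

```text
time: 5.78
tool_pos: [487.9, -222.2, 181.9]
tcp_rot: [-2.753, 1.57, -2.654]
contact_force: [-0.2, 0.3, -2.7]
grip_width: 16.5
```

```bash
python3 - <<'E'
from h import *
import pickle
o=st(); im=capture("wrist"); pickle.dump(cam("wrist",o),open("w3.pkl","wb"))
cv2.imwrite("pics/w3.png",cv2.cvtColor(im,cv2.COLOR_RGB2BGR))
E
```

```text
t 5.78 p [ 487.9 -222.2  181.9] jaw yaw 5.68 down [-0.001 -0.001 -1.   ] F [-0.2  0.3 -2.7] M [-0.08  0.06  0.05] w 16.5 q [-0.57  0.4   1.56 -0.    1.18 -0.67]
```

View pics/w3.png

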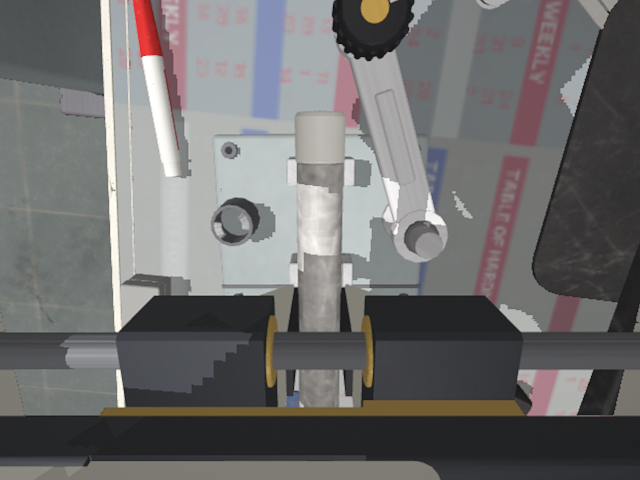

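The wrist view shows the bar over the fixture: boss top at (231,224), post top at (429,241), and the left and right ends of the near (+y) saddle at (289,171) and (355,171). The plate corner is at (216,135) and the knob top at (374,10).

```bash
python3 - <<'E'
from h import *
import pickle
K,T=pickle.load(open("w3.pkl","rb"))
for n,u,v,z in(("boss",231,224,40),("post",429,241,95),("corner-86,67",216,135,12),("corner 86,67",428,136,12),("sadL",289,171,40.5),("sadR",355,171,40.5),("farL",291,270,40.5),("farR",352,270,40.5),("knob",374,10,112)):
    p=ray(K,T,u,v,z)[:2]; y=np.radians(5.67); q=np.array([[np.cos(y),np.sin(y)],[-np.sin(y),np.cos(y)]])@(p-[488.63,-221.44]); print(n,np.round(p,1),"fix",np.round(q,1))
E
```

```text
boss [ 420.  -225.4] fix [-68.7   2.8]
post [ 555.4 -210.1] fix [67.6  4.7]
corner-86,67 [ 399.9 -162. ] fix [-82.5  67.9]
corner 86,67 [ 565.4 -146.5] fix [83.8 67. ]
sadL [ 460.8 -181.2] fix [-23.7  42.8]
sadR [ 509.  -176.4] fix [24.7 42.8]
farL [ 468.4 -257.8] fix [-23.7 -34.1]
farR [ 516.1 -253. ] fix [ 24.2 -34.2]
knob [501.8 -89.1] fix [ 26.2 130.3]
```

carry_out --pt "1 0 -4 0" --pt "1 0 -12 0" --pt "1 0 -24 0" --pt "1 0 -38 0" --pt "1 0 -52 0" --pt "1 0 -66 0" --pt "1 0 -80 0" --pt "1 0 -94 0" --pt "1 0 -107 0" --pt "1 0 -118 0" --pt "1 0 -127 0" --pt "1 0 -134 0" --pt "1 0 -139 0" --pt "1 0 -142 0" --pt "1 0 -142 0" --pt "1 0 -142 0"

```text
time: 7.17
tool_pos: [489.2, -222.0, 40.4]
tcp_rot: [-1.854, 1.57, -1.755]
contact_force: [0.5, 0.8, -1.6]
grip_width: 16.8
```

```bash
python3 -c "
from h import *
st()"
```

```text
t 7.17 p [ 489.2 -222.    40.4] jaw yaw 5.72 down [-0.    -0.001 -1.   ] F [ 0.5  0.8 -1.6] M [-0.14  0.02 -0.05] w 16.8 q [-0.57  0.58  1.71 -0.    0.84 -0.67]
```

carry_out --pt "0.2 -2 -0.5 0" --pt "0.4 -4 -1 0" --pt "0.6 -6 -2 0" --pt "0.7 -7 -2.5 0" --pt "0.8 -8 -2.5 0" --pt "0.8 -8 -2.5 0"

```text
time: 7.67
tool_pos: [490.0, -230.2, 37.9]
tcp_rot: [-1.864, 1.57, -1.765]
contact_force: [-0.1, 0.3, -2.5]
grip_width: 16.6
```

carry_out --pt "0 -0.5 0 0" --pt "0.1 -1 0 0" --pt "0.2 -1.5 0 0" --pt "0.2 -2 0 0" --pt "0.2 -2 0 0"

```text
time: 8.08
tool_pos: [490.2, -232.3, 37.9]
tcp_rot: [-1.786, 1.57, -1.686]
contact_force: [-0.2, 0.5, -2.7]
grip_width: 16.7
```

carry_out --pt "0 -0.5 0 0" --pt "0.1 -1 0 0" --pt "0.1 -1.5 0 0" --pt "0.1 -1.5 0 0" --pt "0.1 -1.5 0 0"

```text
time: 8.5
tool_pos: [489.9, -232.6, 37.6]
tcp_rot: [2.411, 1.569, 2.511]
contact_force: [-0.1, 5.3, -1.3]
grip_width: 16.6
```

carry_out --pt "0 -0.5 0 0" --pt "0.1 -1 0 0" --pt "0.1 -1 0 0" --pt "0.1 -1 0 0"

```text
time: 8.83
tool_pos: [489.9, -232.6, 37.6]
tcp_rot: [2.09, 1.568, 2.19]
contact_force: [0.2, 7.1, 0.0]
grip_width: 16.5
```

The bar touches the stop (5–7 N). I'll lower it into the saddles while keeping the push.

carry_out --pt "0.1 -1 -0.5 0" --pt "0.1 -1 -1 0" --pt "0.1 -1 -1.5 0" --pt "0.1 -1 -2 0" --pt "0.1 -1 -2 0"

```text
time: 9.25
tool_pos: [490.0, -232.6, 37.1]
tcp_rot: [1.915, 1.567, 2.015]
contact_force: [-3.0, 8.8, 13.9]
grip_width: 16.6
```

carry_out --pt "0.1 -1 -0.5 0" --pt "0.1 -1 -1 0" --pt "0.1 -1 -1.5 0" --pt "0.1 -1 -1.5 0"

```text
time: 9.58
tool_pos: [490.0, -232.6, 37.1]
tcp_rot: [1.808, 1.566, 1.907]
contact_force: [-3.5, 9.2, 12.8]
grip_width: 16.8
```

Seated (12–14 N up at TCP z 37). Release and lift.

carry_out --pt "0 -0.3 0 0" --pt "0 -0.3 0 0" --pt "0 0 0 0" --pt "0 0 0 0" --pt "0 0 2 0" --pt "0 0 8 0" --pt "0 0 20 0" --pt "0 0 40 0" --pt "0 0 65 0" --pt "0 0 90 0" --pt "0 0 115 0" --pt "0 0 135 0" --pt "0 0 145 0" --pt "0 0 148 0" --pt "0 0 148 0" --hand 45

```text
time: 10.83
tool_pos: [490.1, -232.7, 185.4]
tcp_rot: [1.692, 1.566, 1.792]
contact_force: [-0.2, 0.4, -1.0]
grip_width: 44.7
```

```bash
python3 - <<'E'
from h import *
import pickle
o=st(); im=capture("wrist"); pickle.dump(cam("wrist",o),open("w4.pkl","wb"))
a=cv2.cvtColor(im,cv2.COLOR_RGB2BGR)
t=cv2.cvtColor(capture("top"),cv2.COLOR_RGB2BGR)[170:300,240:440]
s=cv2.cvtColor(capture("scene"),cv2.COLOR_RGB2BGR)[180:310,260:430]
b=np.hstack([a[:300,160:500],np.vstack([cv2.resize(t,(230,150)),cv2.resize(s,(230,150))])])
cv2.imwrite("pics/w4.png",cv2.resize(b,None,fx=1.4,fy=1.4,interpolation=cv2.INTER_CUBIC))
E
```

```text
t 10.83 p [ 490.1 -232.7  185.4] jaw yaw 5.72 down [-0.001  0.004 -1.   ] F [-0.2  0.4 -1. ] M [-0.09  0.05  0.02] w 44.7 q [-0.59  0.41  1.54  0.    1.2  -0.69]
```

View pics/w4.png

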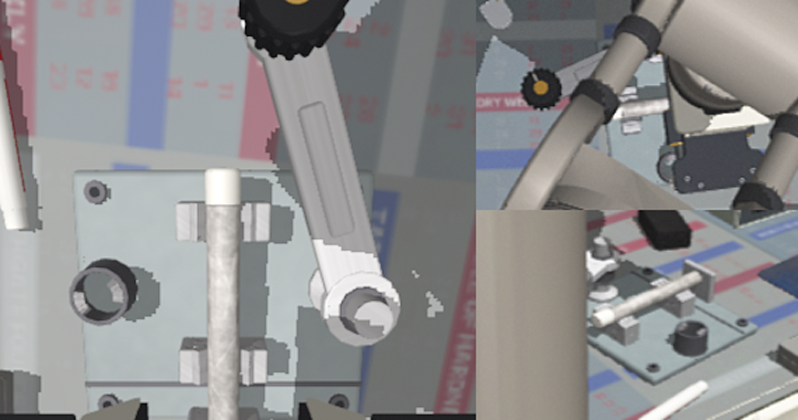

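The bar lies in both saddles, with its cap end (223,170 in the crop) level with the plate's +y edge. Next I'll move over the knob and descend.

carry_out --pt "1 8 0 1" --pt "2 24 0 3" --pt "4 46 0 6" --pt "6 70 0 9" --pt "8 94 0 12" --pt "10 117 0 15" --pt "11 133 0 17" --pt "12 142 -4 18" --pt "12 143.5 -15 18" --pt "12 143.5 -30 18" --pt "12 143.5 -45 18" --pt "12 143.5 -60 18" --pt "12 143.5 -74 18" --pt "12 143.5 -85 18" --pt "12 143.5 -92 18" --pt "12 143.5 -96 18" --pt "12 143.5 -97 18" --pt "12 143.5 -97 18" --hand 75

```text
time: 12.48
tool_pos: [501.4, -88.7, 86.5]
tcp_rot: [2.05, 1.563, 2.463]
contact_force: [0.1, 0.4, 0.8]
grip_width: 75.1
```

carry_out --pt "0 0 0 0" --pt "0 0 0 0" --pt "0 0 0 0" --pt "0 0 0 0" --pt "0 0 0 0" --pt "0 0 0 0" --pt "0 0 0 0" --hand 30

```text
time: 13.07
tool_pos: [501.5, -88.8, 86.7]
tcp_rot: [2.026, 1.563, 2.44]
contact_force: [0.2, -0.0, 1.4]
grip_width: 41.2
```

```bash
python3 - <<'E'
from h import *
o=st()
p=o["tool_pos"][:2]
K,T=__import__("pickle").load(open("w4.pkl","rb"))
for n,u,v,z in(("post",369,318,95),("boss",102,293,40)): print(n,ray(K,T,u/1.4+160,v/1.4,z)[:2])
c=np.array([556.2,-214]);d=p-c;r=np.hypot(*d);a=np.degrees(np.arctan2(d[1],d[0]));print("r",r,"a",a,"to go",185.67-a)
n=18;tot=185.67-a
for i in range(1,n+1):
    th=np.radians(a+tot*i/n);q=c+r*np.array([np.cos(th),np.sin(th)])-p;print([round(q[0],1),round(q[1],1),0,round(tot*i/n,1)],end=", ")
E
```

```text
t 13.07 p [501.5 -88.8  86.7] jaw yaw 23.72 down [-0.006  0.005 -1.   ] F [ 0.2 -0.   1.4] M [0.01 0.02 0.03] w 41.2 q [-0.33  0.48  1.75  0.    0.92 -0.74]
post [ 553.69897785 -212.37218562]
boss [ 422.40520903 -224.46980588]
r 136.67127597200866 a 113.59771697241135 to go 72.07228302758864
[np.float64(-8.6), np.float64(-4.1), 0, np.float64(4.0)], [np.float64(-16.9), np.float64(-8.8), 0, np.float64(8.0)], [np.float64(-24.9), np.float64(-14.1), 0, np.float64(12.0)], [np.float64(-32.4), np.float64(-20.0), 0, np.float64(16.0)], [np.float64(-39.6), np.float64(-26.3), 0, np.float64(20.0)], [np.float64(-46.2), np.float64(-33.1), 0, np.float64(24.0)], [np.float64(-52.4), np.float64(-40.4), 0, np.float64(28.0)], [np.float64(-58.1), np.float64(-48.1), 0, np.float64(32.0)], [np.float64(-63.2), np.float64(-56.2), 0, np.float64(36.0)], [np.float64(-67.7), np.float64(-64.6), 0, np.float64(40.0)], [np.float64(-71.7), np.float64(-73.3), 0, np.float64(44.0)], [np.float64(-75.0), np.float64(-82.2), 0, np.float64(48.0)], [np.float64(-77.7), np.float64(-91.4), 0, np.float64(52.1)], [np.float64(-79.7), np.float64(-100.7), 0, np.float64(56.1)], [np.float64(-81.1), np.float64(-110.1), 0, np.float64(60.1)], [np.float64(-81.8), np.float64(-119.7), 0, np.float64(64.1)], [np.float64(-81.9), np.float64(-129.2), 0, np.float64(68.1)], [np.float64(-81.3), np.float64(-138.7), 0, np.float64(72.1)],
```

The knob is gripped (41.2 mm) and its radius from the post comes out at 136.7 mm, which fits. Swinging the first part of the way.

carry_out --pt "-4.3 -2 0 2" --pt "-8.6 -4.1 0 4" --pt "-16.9 -8.8 0 8" --pt "-24.9 -14.1 0 12" --pt "-32.4 -20 0 16" --pt "-39.6 -26.3 0 20" --pt "-46.2 -33.1 0 24" --pt "-52.4 -40.4 0 28" --pt "-58.1 -48.1 0 32" --pt "-63.2 -56.2 0 36" --pt "-67.7 -64.6 0 40" --pt "-67.7 -64.6 0 40"

```text
time: 14.07
tool_pos: [433.6, -154.7, 86.8]
tcp_rot: [2.161, 1.564, -3.008]
contact_force: [1.2, -0.8, -2.0]
grip_width: 41.4
```

```bash
python3 - <<'E'
from h import *
o=st()
p=o["tool_pos"][:2]
c=np.array([556.2,-214]);d=p-c;r=np.hypot(*d);a=np.degrees(np.arctan2(d[1],d[0]));tot=185.67-a;print("r",r,"a",a,"to go",tot)
n=10
for i in range(1,n+2):
    f=min(i/n,99);th=np.radians(a+tot*f);q=c+r*np.array([np.cos(th),np.sin(th)])-p;print(np.round([*q,tot*f],1).tolist(),end=", ")
E
```

```text
t 14.07 p [ 433.6 -154.7   86.8] jaw yaw 63.81 down [-0.007 -0.001 -1.   ] F [ 1.2 -0.8 -2. ] M [-0.06 -0.27  0.07] w 41.4 q [-0.51  0.4   1.88 -0.01  0.86 -1.62]
r 136.15692260219566 a 154.1684782664083 to go 31.501521733591687
[-3.1, -6.8, 3.2], [-5.8, -13.8, 6.3], [-8.1, -20.9, 9.5], [-10.0, -28.2, 12.6], [-11.5, -35.5, 15.8], [-12.6, -42.9, 18.9], [-13.3, -50.3, 22.1], [-13.6, -57.8, 25.2], [-13.5, -65.3, 28.4], [-12.9, -72.8, 31.5], [-12.0, -80.2, 34.7],
```

Forces are tiny. I'll swing the rest and press on slightly to meet the stop.

carry_out --pt "-3.1 -6.8 0 3.2" --pt "-5.8 -13.8 0 6.3" --pt "-8.1 -20.9 0 9.5" --pt "-10 -28.2 0 12.6" --pt "-11.5 -35.5 0 15.8" --pt "-12.6 -42.9 0 18.9" --pt "-13.3 -50.3 0 22.1" --pt "-13.6 -57.8 0 25.2" --pt "-13.5 -64 0 28" --pt "-13.4 -68 0 29.5" --pt "-13.2 -71 0 31" --pt "-13.2 -71 0 31.5"

```text
time: 15.07
tool_pos: [421.1, -225.9, 86.8]
tcp_rot: [2.283, 1.564, -2.338]
contact_force: [2.0, -0.4, -2.1]
grip_width: 41.4
```

carry_out --pt "0 -0.5 0 0" --pt "0.1 -1 0 0" --pt "0.1 -1.5 0 0" --pt "0.1 -2 0 0" --pt "0.2 -2 0 0"

```text
time: 15.48
tool_pos: [421.1, -227.2, 86.7]
tcp_rot: [2.09, 1.565, -2.531]
contact_force: [0.8, 3.0, -1.2]
grip_width: 41.7
```

```bash
python3 -c "
from h import *
st()"
```

```text
t 15.48 p [ 421.1 -227.2   86.7] jaw yaw 95.21 down [-0.005 -0.003 -1.   ] F [ 0.8  3.  -1.2] M [ 0.71 -0.25 -0.01] w 41.7 q [-0.65  0.43  1.83 -0.01  0.88 -2.31]
```

Closed against its stop (3 N, where predicted). Now press the knob down.

carry_out --pt "0 -0.5 -1 0" --pt "0 -0.5 -2 0" --pt "0 -0.5 -3.5 0" --pt "0 -0.5 -5 0" --pt "0 -0.5 -6.5 0" --pt "0 -0.5 -8 0" --pt "0 -0.5 -9.5 0" --pt "0 -0.5 -11 0" --pt "0 -0.5 -12 0" --pt "0 -0.5 -12 0" --pt "0 -0.5 -12 0"

```text
time: 16.4
tool_pos: [421.0, -227.5, 75.1]
tcp_rot: [2.055, 1.565, -2.566]
contact_force: [-0.9, 5.6, 10.4]
grip_width: 41.3
```

```bash
python3 -c "
from h import *
st()"
```

```text
t 16.4 p [ 421.  -227.5   75.1] jaw yaw 95.21 down [-0.005 -0.003 -1.   ] F [-0.9  5.6 10.4] M [1.18 0.11 0.03] w 41.3 q [-0.65  0.45  1.85 -0.01  0.85 -2.31]
```

carry_out --pt "0 0 -0.6 -2" --pt "0 0 -0.8 -6" --pt "0 0 -0.8 -10" --pt "0 0 -0.8 -14.5" --pt "0 0 -0.8 -19" --pt "0 0 -0.8 -23.5" --pt "0 0 -0.8 -28" --pt "0 0 -0.8 -32.5" --pt "0 0 -0.8 -37" --pt "0 0 -0.8 -41.5" --pt "0 0 -0.8 -46" --pt "0 0 -0.8 -50.5" --pt "0 0 -0.8 -55" --pt "0 0 -0.8 -59.5" --pt "0 0 -0.8 -64" --pt "0 0 -0.8 -68.5" --pt "0 0 -0.8 -73" --pt "0 0 -0.8 -76" --pt "0 0 -0.8 -78" --pt "0 0 -0.8 -78"

```text
time: 18.07
tool_pos: [421.0, -227.8, 75.0]
tcp_rot: [2.095, 1.566, 2.393]
contact_force: [-3.1, 4.2, 11.2]
grip_width: 41.3
```

```bash
python3 -c "
from h import *
st()"
```

```text
t 18.07 p [ 421.  -227.8   75. ] jaw yaw 17.08 down [-0.004  0.003 -1.   ] F [-3.1  4.2 11.2] M [0.82 0.09 0.  ] w 41.3 q [-0.66  0.45  1.84  0.    0.85 -0.96]
```

carry_out --pt "0 0 0.5 0" --pt "0 0 1 0" --pt "0 0 1 0"

```text
time: 18.32
tool_pos: [421.0, -227.7, 75.9]
tcp_rot: [2.078, 1.566, 2.376]
contact_force: [0.3, 3.9, 1.3]
grip_width: 41.5
```

carry_out --pt "0 0 0 0" --pt "0 0 0 0" --pt "0 0 0 0" --pt "0 0 0 0" --pt "0 0 0 0" --pt "0 0 0 0" --pt "0 0 5 0" --pt "0 0 20 0" --pt "0 0 45 0" --pt "0 0 75 0" --pt "0 0 105 0" --pt "0 -10 125 0" --pt "0 -30 135 0" --pt "0 -55 140 0" --pt "0 -80 140 0" --pt "0 -90 140 0" --pt "0 -90 140 0" --hand 80

```text
time: 19.73
tool_pos: [420.7, -319.5, 215.8]
tcp_rot: [2.143, 1.566, 2.439]
contact_force: [-0.4, 0.1, 0.2]
grip_width: 79.8
```

```bash
python3 - <<'E'
from h import *
import pickle
o=st(); im=capture("wrist"); pickle.dump(cam("wrist",o),open("w5.pkl","wb"))
cv2.imwrite("pics/w5.png",cv2.cvtColor(im,cv2.COLOR_RGB2BGR))
E
```

```text
t 19.73 p [ 420.7 -319.5  215.8] jaw yaw 16.94 down [-0.004  0.003 -1.   ] F [-0.4  0.1  0.2] M [-0.08  0.02  0.02] w 79.8 q [-0.79  0.36  1.53 -0.    1.26 -1.09]
```

View pics/w5.png

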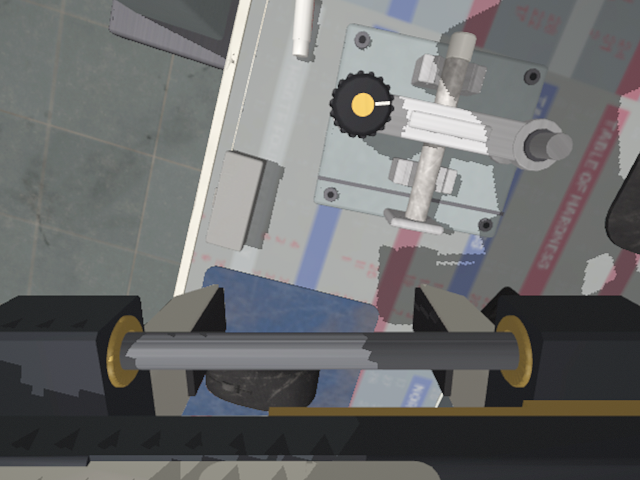

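```bash
python3 - <<'E'
from h import *
import pickle
K,T=pickle.load(open("w5.pkl","rb"))
a=ray(K,T,363,104.5,100)[:2];b=ray(K,T,392,103,100)[:2];d=b-a
m=np.degrees(np.arctan2(d[1],d[0]));print("knob",a,"mark",m)
K2,T2=cam("top")
q=lambda u,v:ray(K2,T2,u/3+180,v/3+165,112)[:2]
d=q(288,151)-q(301,178);m0=np.degrees(np.arctan2(d[1],d[0]));print("mark0",m0,"knob turn rad",np.radians(-((m-185.67)-(m0-113.5))%360))
for z in(98,100,103): print(z,ray(K,T,363,104.5,z)[:2])
im=cv2.imread("pics/w5.png")[20:250,300:580];cv2.imwrite("pics/c5.png",cv2.resize(im,None,fx=2.8,fy=2.6,interpolation=cv2.INTER_CUBIC))
E
```

```text
knob [ 420.95957249 -226.36299923] mark 19.69268543782701
mark0 24.394972663467094 knob turn rad 1.3416745156261962
98 [ 421.11911887 -226.19502792]
100 [ 420.95957249 -226.36299923]
103 [ 420.72025294 -226.61495618]
```

View pics/c5.png

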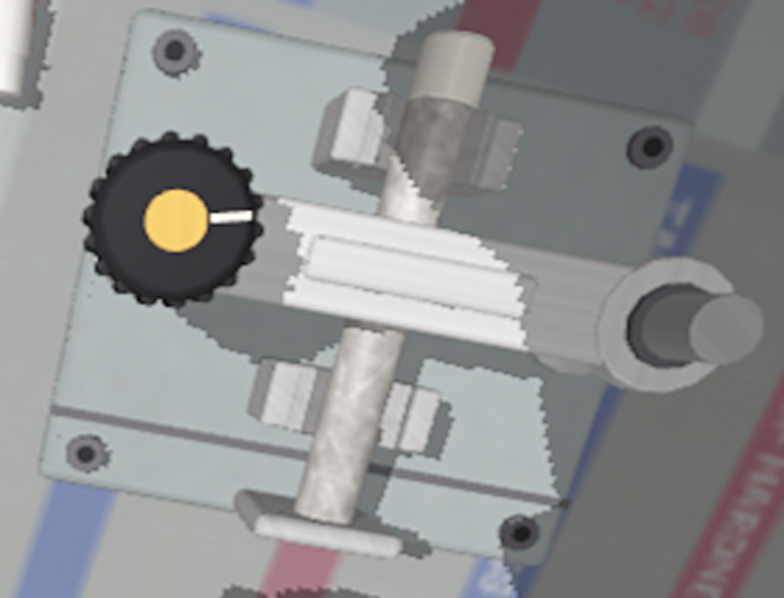

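The knob mark now points along the strap towards the post, a turn of about 1.34 rad. The strap lies straight across the bar, which sits in both saddles with its bare end at the stop (crop 325,515). I'll hand in.

```bash
python3 -c "
from h import *
st();print(close_job())"
```

```text
t 19.78 p [ 420.6 -317.9  215.5] jaw yaw 16.98 down [-0.004  0.005 -1.   ] F [-0.5  0.3  0. ] M [-0.07  0.05 -0.01] w 79.9 q [-0.79  0.36  1.53  0.    1.26 -1.09]
the job is handed in; nothing more can be done
None
```

The bar is clamped in the fixture and the job is handed in at 19.8 s, with the gripper clear of everything.

- **Bar:** I laid it in both V saddles and pushed its bare end against the stop with 5–9 N before releasing. The last picture shows it in both saddles with its end at the stop plate.
- **Strap:** I swung it by the knob until it met its closed stop, within about 1 mm of where I had calculated.
- **Knob:** I pressed it down 11.6 mm (about 11 N) and turned it 78° clockwise. Its white mark in the last picture gives about 1.34 rad, inside the 1.25–1.45 home range.
- **Thread holding:** This I only inferred. Easing the gripper up 0.9 mm dropped the force from 11 to 1.3 N, about what the knob's spring alone would lose over that distance. I did not pull-test it or measure the knob's height afterwards.
- **Agreement between views:** The top and wrist cameras differed by 2–5 mm on the fixture's y position, so I used contact at the stop plate instead.
- **Other things on the desk:** I planned the moves clear of them, and no unexpected contact force showed. I did not compare their positions before and after.

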